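# Lock a plaster mould block into the carving stand

### The job

Set the plaster mould block into the pocket of the sloped carving stand with its low stepped end up the slope, lowering it in gently (plaster chips, so do not drop or bang it) until it sits fully home on the pocket floor. Then swing the red lever with the blue knob right across the block's step until it is fully shut against its stop pin, so that the block is locked in. Leave the glaze jar, the stack of saucers and the brush where they are.

Things in the scene. Friction and masses are not known exactly. Their poses are not given: they have to be found in the camera images.
- block: White plaster mould block, 110 mm long (x), 56 wide (y), 0.34 kg, starting flat on the table. Origin: centre of its underside, z up. From x = -55 to +27 mm it is 50 mm high (terracotta rings on top); from +27 to +55 mm it is a low step 36 mm high (terracotta patch). Grip it across its width on the high part, near x = -10 mm.
- block_step (a point): Point on the block's step: top of the step, at (41, 0, 36) mm in the block's frame, near the end that must go up the slope.
- cradle: Aluminium plate of the fixed carving stand, 165 x 150 x 32 mm, sloping up at 30 degrees. Origin: centre of the pocket's floor, 70 mm above the table; x up the slope, y across it (left when looking up the slope), z square out of the plate. Plate top at z = 22 mm, spanning x -75 to +90, y -75 to +75 mm. A seated block has its origin and axes at the cradle's.
- pocket_mouth (a point): Centre of the pocket's mouth, at (0, 0, 22) mm in the cradle's frame. The pocket is 114 mm along x, 60 mm along y (2 mm clearance per side round the block), 22 mm deep, with a 4 mm chamfer round its mouth.
- lever (a joint): Red locking lever; its axis is the cradle's z. 0 = fully shut: it lies across the pocket's upper end, over the block's step, knob at cradle (41, -46) mm. Positive = open, anticlockwise seen from above the plate; at 1.57 it points up the slope, clear of the pocket. Limit 1.75. Starts open. The stiff hinge stays where it is left (about 2 N at the knob).
- lever_hinge (a point): Point on the lever's hinge axis, at (41, 46, 39) mm in the cradle's frame, at the underside of the bar. The bar is 16 mm wide and 9 mm thick (cradle z 39 to 48 mm), 3 mm above a seated block's step; it cannot pass over a block that is not home.
- lever_knob (a point): Middle part of the blue cylindrical knob that stands square on the lever's free end, 92 mm from the hinge axis. The knob is 16 mm in diameter and 40 mm long, from z = 48 to 88 mm in the cradle frame; this point is at z = 68 mm.
- stop_pin (a point): Top of the fixed black stop pin, 10 mm in diameter, at (27, -46, 44) mm in the cradle's frame; the shut lever lies just beside it, on its up-slope side.
- jar: Bystander: closed glaze jar with a white lid, 56 mm in diameter, 72 mm high, origin under its centre. Leave it alone.
- saucers: Bystander: stack of four white and terracotta saucers, 116 mm in diameter, 40 mm high, origin under its centre. Leave it alone.
- brush: Bystander: paint brush lying on the table, 170 mm long along its x axis. Leave it alone.
There are look-alikes about, which are no part of the job. Leave any black or pink look-alike of the block alone.

How it is judged:
By the outcome, as a careful person would: the job done as asked, in the order asked, and still so for the second after the job is handed in, with the robot touching nothing.
It also fails if it takes over 69 s, if anything falls off the work surface, if the arm or the gripper's body presses on something with over 40 N, if the wrist force passes 120 N, or if a joint passes its speed limit or range.

### The arm

A 6-joint arm with a two-finger parallel gripper is mounted at the origin on the work surface. World frame = base frame: x ahead of the robot, y to its left, z up, the work surface at z = 0. Lengths are in m, angles in rad, forces in N, time in s.
With the tool pointing down it reaches from about 0.4 to 0.925 m from the base axis. Payload 12.5 kg.
Tool frame: the origin (TCP) lies between the finger pads; the fingertips stand 17 mm ahead of it and the grasp point (between the pads) lies 2 mm behind it (bot.finger_overhang is the distance from the TCP to the fingertips, in m); z points along the fingers, y is the line along which they close (so a half turn about z gives the same grasp; the last joint's range is limited). The gripper opens to 95 mm and grips with 3 to 60 N. Pads are 20 mm wide; open, the fingers measure 119 mm over their backs; the gripper's body (75 mm by 180 mm) begins 59 mm behind the grasp point.
Start: joints at [1.233, 0.491, 1.559, -0, 1.092, -0.106], TCP at [0.144, 0.608, 0.232] pointing down, gripper open.
Joint ranges: [-3.1, 3.1], [-0.84, 2.19], [0.05, 2.79], [-1.13, 4.28], [0.06, 2.93], [-2.69, 2.69]. Speed limits (rad/s): [2.22, 2.22, 2.79, 3.14, 3.14, 3.14].

### API

Orientations are given as a unit quaternion [x, y, z, w].
In Python, from station import bot gives the robot as it stands.
- The arm moves only by the tool send_rows, never from a script. Its argument "targets" is a list of rows, each an object with "rot": the turn, a rotation vector about the tool's x, y, z in rad, a list of three; "translation": the shift along the tool's x, y, z in m, a list of three; "jaw": the finger opening in m, from 0 to 0.0951. A call has 1 to 20 rows; each row is the pose to reach, as a shift and turn from the pose commanded when the call began, along the tool's axes at that moment; what a row does not reach only later rows make up. A row lasts 1/8 s, in which the tool goes at most 62.5 mm and 10.7 degrees, less where a joint would pass 70% of its speed; a pose out of reach is approached as far as the arm can. A call with a gripper value outside its range is refused whole. The fingers move at their own pace and stop on an object; "force" is the grip in N (left out, the last holds). Time passes only in rows, so rows that repeat a pose let the fingers close. It gives the time, the measured TCP pose, the force, the opening and the grip force at its end, in the units of the state.
- bot.sense(): the state, without advancing time (a new reading comes with each control period).
- bot.capture(name): name is "scene" or "top"; returns (picture, depth): 384x512x3 uint8, red, green, blue; 384x512 float32, m along the optical axis (not along the pixel's ray), 0 where there is no reading.
- bot.get_calibration(name): a dict with "fx", "fy", "cx", "cy" (pixels), "D" ([k1, k2, p1, p2, k3] as OpenCV has them; the pictures are not rectified), "rvec" (rotation vector, rad) and "tvec" (3), from world to camera coordinates, as OpenCV has them. Camera axes: x right, y down, z forward; pixel columns grow to the right and rows downward; lengths in m; the calibration is good to about 2 mm. A picture is of the moment at which its call begins. get_calibration takes no time and is no camera call.
- bot.sign_off(): hands the job in; it is judged then, once.
Trained networks look in the newest picture that a camera, given by its name, has taken for a name from the list of things; names that differ only in an ending like _2 or _b are one class to them, and where a whole thing is asked for, a point or a joint stands for the part that bears it (a point fixed in the world has none). Each returns a list of dicts, best first, with "confidence" (0 to 1); they miss things now and then, are a little off and sometimes report something else, mostly with a low value. They report only what shows in the picture. A call takes as long as a camera call. They do not tell look-alikes from the thing itself.
- bot.silhouettes(camera, target): "mask" (384x512 bool, what is visible of it) and "extent" ([left, top, width, height] in pixels, round what is visible of it).
- bot.mark_of(camera, target): "xy" ([column, row] in pixels: a listed point, or the origin of a listed thing).
The state is a dict: "clock": time; "joint_positions": joint angles; "joint_velocities": joint speeds; "joint_efforts": joint torques, N m; "tcp_pos": TCP position; "eef_rot": TCP orientation; "ft_force": force on the tool from outside, world axes, zero at the start; "moment": the same for the moment, N m; "gripper_width": finger opening in m; "finger_force": force on a finger pad.
Only numpy, scipy, OpenCV 4.12 (cv2) and the standard library are available. Lean on these libraries where they do the work, as an engineer would, in place of code of your own. Each camera call takes 0.05 s, during which the arm holds its last target. There are 200 camera calls.

## Working session

There is one attempt and no reset: what is moved stays moved. The work goes in short steps, Python scripts to look and compute and a tool call to move; the robot and the scene stay as the last step left them, time stands still between calls to the robot, and variables do not carry over. Pictures are saved under pics/ and viewed, at most 10 in all, crops included, and the job is handed in when it is done.

Besides the shell and the picture viewer there is one more tool, called after "Call:" as name(argument=value, ...) on one line, values as JSON. send_rows: Moves the arm, as the interface text tells. Its arguments: {"type":"object","properties":{"targets":{"type":"array","items":{"type":"object","properties":{"rot":{"type":"array","items":{"type":"number"}},"translation":{"type":"array","items":{"type":"number"}},"jaw":{"type":"number"}}}},"force":{"type":"number"}},"required":["targets"]}

```bash
ls; mkdir -p pics
cat > h.py <<'E'
import numpy as np, cv2
from scipy.spatial.transform import Rotation as R
from station import bot
def cal(n):
    c=bot.get_calibration(n); K=np.array([[c['fx'],0,c['cx']],[0,c['fy'],c['cy']],[0,0,1]])
    Rm=cv2.Rodrigues(np.array(c['rvec'],float))[0]; return K,np.array(c['D'],float),Rm,np.array(c['tvec'],float).ravel()
def world(n,uv,d):
    K,D,Rm,t=cal(n); uv=np.array(uv,float).reshape(-1,1,2)
    p=cv2.undistortPoints(uv,K,D)[:,0]; d=np.ravel(d)
    return (np.c_[p*d[:,None],d]-t)@Rm
def onz(n,uv,z):
    K,D,Rm,t=cal(n); p=cv2.undistortPoints(np.array(uv,float).reshape(-1,1,2),K,D)[:,0]
    r=np.c_[p,np.ones(len(p))]@Rm; c=-Rm.T@t
    return c+r*((z-c[2])/r[:,2])[:,None]
def cloud(n,dep,mask=None):
    m=(dep>0) if mask is None else mask&(dep>0)
    v,u=np.nonzero(m); return world(n,np.c_[u,v],dep[v,u]),u,v
def proj(n,P):
    K,D,Rm,t=cal(n); return cv2.projectPoints(np.array(P,float).reshape(-1,3),Rm,t,K,D)[0][:,0]
E
python3 - <<'E'
from h import *
ims=[]
for n in ["scene","top"]:
    im,d=bot.capture(n); np.savez('d_'+n,im=im,d=d); 
    cv2.imwrite(f'pics/{n}0.png',im[:,:,::-1])
    print(n,'cam', -cal(n)[2].T@cal(n)[3])
    for t in ["block","cradle","lever"]:
        for s in bot.silhouettes(n,t)[:3]:
            P,u,v=cloud(n,d,s['mask']); print(t,round(s['confidence'],2),s['extent'],s['mask'].sum(),np.median(P,0).round(3) if len(P) else '')
    for t in ["block","block_step","cradle","pocket_mouth","lever_hinge","lever_knob","stop_pin","jar","saucers","brush"]:
        for s in bot.mark_of(n,t)[:3]:
            x,y=s['xy']; i,j=int(round(y)),int(round(x)); dd=d[min(max(i,0),383),min(max(j,0),511)]
            print(t,round(s['confidence'],2),np.round(s['xy'],1),world(n,[x,y],dd)[0].round(3) if dd>0 else '')
print(bot.sense())
E
```

```text
pics
scene cam [0.95264512 0.52430254 0.83291794]
block 0.91 [184.8, 131.4, 40.4, 41.3] 1142 [ 0.569 -0.212  0.04 ]
block 0.73 [217.9, 99.5, 35.0, 40.1] 958 [ 0.439 -0.27   0.039]
block 0.72 [128.3, 128.5, 32.5, 43.5] 1196 [ 0.686 -0.303  0.04 ]
cradle 0.95 [303.1, 229.3, 122.9, 82.0] 6325 [0.525 0.279 0.096]
lever 0.8 [380.5, 229.2, 46.5, 29.1] 612 [0.486 0.317 0.161]
lever 0.69 [302.2, 225.4, 124.7, 83.6] 6435 [0.525 0.279 0.096]
block 0.95 [203.  161.1] [ 0.588 -0.193  0.037]
block 0.74 [291.2 154.7] [ 0.416 -0.066  0.051]
block 0.72 [355.6 265.4] 
block_step 0.95 [243.6 119.9] [ 0.421 -0.253  0.039]
block_step 0.87 [140.1 160.9] [ 0.708 -0.29   0.035]
block_step 0.76 [305.1 136.3] [ 0.334 -0.106  0.036]
cradle 0.65 [355.8 269.1] [0.531 0.26  0.068]
pocket_mouth 0.86 [354.1 259.1] [0.513 0.24  0.06 ]
lever_hinge 0.61 [387.5 241.9] [0.485 0.28  0.14 ]
lever_knob 0.83 [418.7 245.7] [0.489 0.336 0.197]
stop_pin 0.95 [349.5 265.6] [0.531 0.245 0.061]
jar 0.68 [269.8 203.3] [0.546 0.016 0.043]
jar 0.2 [204.8 157.9] [ 0.58  -0.197  0.039]
saucers 0.83 [179.2 232.9] [ 0.746 -0.041  0.039
[... 1416 characters left out ...]
oint_positions': array([ 1.23343643e+00,  4.90895153e-01,  1.55887639e+00,  6.35274053e-06,
        1.09171054e+00, -1.05563227e-01]), 'joint_velocities': array([ 0.00105611,  0.00125558,  0.00240422,  0.00080219, -0.00147279,
       -0.00065219]), 'joint_efforts': array([-1.86876059e-03, -6.12471271e+01, -2.58428067e+01,  6.92378869e-02,
        4.46035503e-02, -6.64419304e-06]), 'tcp_pos': array([0.14354133, 0.6083186 , 0.2316721 ]), 'eef_rot': array([1.15640495e-01, 9.93291132e-01, 5.45564487e-05, 9.39422198e-06]), 'ft_force': array([ 0.06653506, -0.39473409,  0.12271648]), 'moment': array([ 0.04420789, -0.05920282, -0.02985727]), 'finger_force': 0.0, 'gripper_width': 0.09508707578134669}
```

```bash
ls pics
```

```text
scene0.png
top0.png
```

View pics/scene0.png

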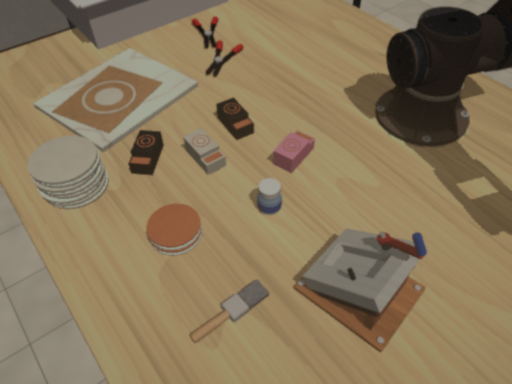

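View pics/top0.png

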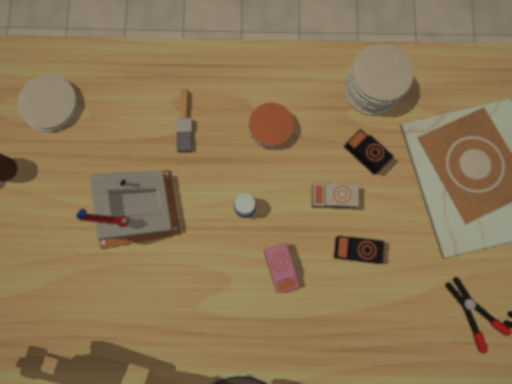

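The scene view shows the white block at about (203,150), with black look-alikes at (146,152) and (235,118) and a pink one at (293,150). The stand is at (360,270) with its lever pointing up-slope, knob at (418,245). In the top view the white block is at (335,195) with its terracotta step to the left (+y). The stand is at (133,203) with its up-slope side also left, and the knob is at (82,215).

```bash
cat >> h.py <<'E'
def cpose(p):  # cradle pose from x,y,yaw -> R,t
    Rz=R.from_euler('z',p[2]).as_matrix(); return Rz@R.from_euler('y',-np.pi/6).as_matrix(), np.array([p[0],p[1],.07])
def rowto(Rt,tt,s=None):
    s=s or bot.sense(); R0=R.from_quat(s['eef_rot']); 
    return R0.inv().apply(tt-s['tcp_pos']).round(4),(R0.inv()*R.from_matrix(Rt)).as_rotvec().round(4)
E
python3 - <<'E'
from h import *
from scipy.optimize import least_squares
D={n:np.load(f'd_{n}.npz') for n in ['scene','top']}
# cradle: landmarks
L={'cradle':(0,0,0),'pocket_mouth':(0,0,22),'lever_hinge':(41,46,39),'stop_pin':(27,-46,44)}
obs=[('scene','cradle',(355.8,269.1)),('scene','pocket_mouth',(354.1,259.1)),('scene','lever_hinge',(387.5,241.9)),('scene','stop_pin',(349.5,265.6)),
('top','cradle',(133.2,204.3)),('top','pocket_mouth',(135.4,201.2)),('top','lever_hinge',(122.2,221.1)),('top','stop_pin',(127.9,182.9))]
def f(p):
    Rm,t=cpose(p); return np.concatenate([proj(n,Rm@(np.array(L[k])/1000)+t)[0]-uv for n,k,uv in obs])
r=least_squares(f,[.525,.26,1.5],loss='soft_l1'); print('lm',r.x.round(4),np.round(r.fun,1))
# depth: plate points
for n in ['scene','top']:
    P,u,v=cloud(n,D[n]['d']); m=(abs(P[:,0]-r.x[0])<.16)&(abs(P[:,1]-r.x[1])<.16)&(P[:,2]>.01); P=P[m]
    Rm,t=cpose(r.x); Q=(P-t)@Rm
    s=(abs(Q[:,2]-.022)<.012)&(abs(Q[:,0])<.12)&(abs(Q[:,1])<.1); q=Q[s]
    A=np.c_[q[:,:2],np.ones(len(q))]; w=np.ones(len(q),bool)
    for _ in range(4):
        c=np.linalg.lstsq(A[w],q[w,2],rcond=None)[0]; w=abs(A@c-q[:,2])<.003
    (cx,cy),sz,an=cv2.minAreaRect((q[w,:2]*1000).astype(np.float32))
    print(n,'plane',c.round(4),'rect',cx,cy,sz,an,'expect ctr 7.5,0',w.sum(), np.percentile(q[w,:2],[.5,99.5],axis=0).round(4))
    fl=Q[(abs(Q[:,2])<.006)&(abs(Q[:,0])<.07)&(abs(Q[:,1])<.05)]; print(' floor',np.percentile(fl,[2,50,98],axis=0).round(4).tolist())
# block
for n in ['scene','top']:
    P,u,v=cloud(n,D[n]['d']); im=D[n]['im'][v,u]
    m=(abs(P[:,0]-.56)<.08)&(abs(P[:,1]+.215)<.08)
    hi=P[m&(abs(P[:,2]-.05)<.005)]; st=P[m&(abs(P[:,2]-.036)<.004)]; al=P[m&(P[:,2]>.031)]
    for nm,q in(('hi',hi),('step',st),('all',al)):
        print(n,nm,len(q),q.mean(0).round(4),cv2.minAreaRect((q[:,:2]*1000).astype(np.float32)))
E
```

```text
lm [0.5236 0.2621 1.6793] [ 3.6 -2.   2.1 -1.  -1.2 -0.1 -1.4  2.1  0.7 -0.5  1.   1.  -1.1 -0.1
 -1.6 -2.1]
scene plane [0.0009 0.0481 0.0227] rect 7.135162353515625 -1.6116561889648438 (168.22105407714844, 152.56390380859375) 4.841232776641846 expect ctr 7.5,0 2989 [[-0.0767 -0.0808]
 [ 0.0937  0.0751]]
 floor [[-0.0588, -0.0175, -0.0011], [-0.0072, 0.0074, 0.0013], [0.0386, 0.0305, 0.0053]]
top plane [0.0018 0.0491 0.0206] rect 9.182807922363281 -1.4181671142578125 (165.4832763671875, 150.79574584960938) 5.194943428039551 expect ctr 7.5,0 2674 [[-0.0756 -0.079 ]
 [ 0.0944  0.0765]]
 floor [[-0.0539, -0.0326, -0.005], [0.001, -0.0044, -0.0013], [0.0522, 0.0246, 0.0033]]
scene hi 547 [ 0.5629 -0.2418  0.0505] ((562.0427856445312, -243.56541442871094), (86.1207504272461, 58.09251022338867), 89.35920715332031)
scene step 258 [ 0.5665 -0.1951  0.0365] ((562.1181640625, -227.91575622558594), (107.31298065185547, 56.54569625854492), 88.39076232910156)
scene all 876 [ 0.5649 -0.2261  0.0456] ((562.1898193359375, -230.4193572998047), (112.41449737548828, 58.09251022338867), 89.35920715332031)
top hi 731 [ 0.5593 -0.2401  0.0497] ((559.789794921875, -240.4818572998047), (80.2508544921875, 56.42038345336914), 89.20574188232422)
top step 275 [ 0.5584 -0.1905  0.0358] ((560.279052734375, -223.66293334960938), (101.71665954589844, 56.747276306152344), 88.8620376586914)
top all 1032 [ 0.5587 -0.2266  0.0458] ((560.0471801757812, -226.54339599609375), (107.62342071533203, 56.75647735595703), 88.65902709960938)
```

Run:
```python
from h import *
from scipy.optimize import least_squares
def tool(yaw): # tool x along yaw, pointing down
    c,s=np.cos(yaw),np.sin(yaw); return np.array([[c,s,0],[s,-c,0],[0,0,-1]]).astype(float)
a=np.radians(89)
print(rowto(tool(a),np.array([.42,.17,.28]))); print(rowto(tool(a),np.array([.561,-.2385,.13])))
p=np.array([.5236,.2621,1.77])
for n in ['scene','top']:
    d=np.load(f'd_{n}.npz')['d']; P,u,v=cloud(n,d); P=P[(abs(P[:,0]-p[0])<.16)&(abs(P[:,1]-p[1])<.16)&(P[:,2]>.01)]
    Rm,t=cpose(p); Q=(P-t)@Rm
    q=Q[(abs(Q[:,2]-.022)<.006)&(abs(Q[:,0])<.12)&(abs(Q[:,1])<.1)]
    print(n,cv2.minAreaRect((q[:,:2]*1000).astype(np.float32)),np.linalg.lstsq(np.c_[q[:,:2],np.ones(len(q))],q[:,2],rcond=None)[0].round(3))
```

```text
(array([-0.3698, -0.3631, -0.0484]), array([ 1.0000e-04, -1.0000e-04,  1.3565e+00]))
(array([-0.6008, -0.7283,  0.1016]), array([ 1.0000e-04, -1.0000e-04,  1.3565e+00]))
scene ((7.073371887207031, -1.440582275390625), (168.2103729248047, 153.3526153564453), 0.2680758237838745) [0.001 0.003 0.022]
top ((9.077377319335938, -1.5228652954101562), (165.61109924316406, 151.14511108398438), 0.3804610073566437) [0.003 0.003 0.021]
```

Call:
send_rows(targets=[{"translation":[-0.37,-0.363,-0.048],"rot":[0,0,1.3565],"jaw":0.085},{"translation":[-0.37,-0.363,-0.048],"rot":[0,0,1.3565],"jaw":0.085},{"translation":[-0.37,-0.363,-0.048],"rot":[0,0,1.3565],"jaw":0.085},{"translation":[-0.37,-0.363,-0.048],"rot":[0,0,1.3565],"jaw":0.085},{"translation":[-0.37,-0.363,-0.048],"rot":[0,0,1.3565],"jaw":0.085},{"translation":[-0.37,-0.363,-0.048],"rot":[0,0,1.3565],"jaw":0.085},{"translation":[-0.37,-0.363,-0.048],"rot":[0,0,1.3565],"jaw":0.085},{"translation":[-0.37,-0.363,-0.048],"rot":[0,0,1.3565],"jaw":0.085},{"translation":[-0.37,-0.363,-0.048],"rot":[0,0,1.3565],"jaw":0.085},{"translation":[-0.601,-0.728,0.1],"rot":[0,0,1.3565],"jaw":0.085},{"translation":[-0.601,-0.728,0.1],"rot":[0,0,1.3565],"jaw":0.085},{"translation":[-0.601,-0.728,0.1],"rot":[0,0,1.3565],"jaw":0.085},{"translation":[-0.601,-0.728,0.1],"rot":[0,0,1.3565],"jaw":0.085},{"translation":[-0.601,-0.728,0.1],"rot":[0,0,1.3565],"jaw":0.085},{"translation":[-0.601,-0.728,0.1],"rot":[0,0,1.3565],"jaw":0.085},{"translation":[-0.601,-0.728,0.1],"rot":[0,0,1.3565],"jaw":0.085},{"translation":[-0.601,-0.728,0.1],"rot":[0,0,1.3565],"jaw":0.085},{"translation":[-0.601,-0.728,0.1],"rot":[0,0,1.3565],"jaw":0.085},{"translation":[-0.601,-0.728,0.1],"rot":[0,0,1.3565],"jaw":0.085}])

```text
clock: 3.78
tcp_pos: [0.5611, -0.2369, 0.1322]
eef_rot: [0.713, 0.701, 0.0, 0.0]
ft_force: [-0.6, -0.2, -0.3]
gripper_width: 0.0855
finger_force: 0.0
```

Call:
send_rows(targets=[{"translation":[-0.0015,0,0.045],"rot":[0,0,0],"jaw":0.085},{"translation":[-0.0015,0,0.075],"rot":[0,0,0],"jaw":0.085},{"translation":[-0.0015,0,0.089],"rot":[0,0,0],"jaw":0.085},{"translation":[-0.0015,0,0.089],"rot":[0,0,0],"jaw":0.085},{"translation":[-0.0015,0,0.089],"rot":[0,0,0],"jaw":0.05},{"translation":[-0.0015,0,0.089],"rot":[0,0,0],"jaw":0.05},{"translation":[-0.0015,0,0.089],"rot":[0,0,0],"jaw":0.05},{"translation":[-0.0015,0,0.089],"rot":[0,0,0],"jaw":0.05},{"translation":[-0.0015,0,0.089],"rot":[0,0,0],"jaw":0.05}], force=25)

```text
clock: 4.9
tcp_pos: [0.5611, -0.2399, 0.043]
eef_rot: [0.713, 0.701, -0.0, 0.0]
ft_force: [-2.4, 0.2, 5.9]
gripper_width: 0.0558
finger_force: 25.0
```

Run:
```python
from h import *
Rc,t=cpose([.525,.2629,1.775]); F=np.diag([1,-1,-1.])
for h in (.09,.044): print(h, Rc@np.array([-.0114,0,h])+t)
print(rowto(Rc@F,Rc@np.array([-.0114,0,.043+.09])+t))
```

```text
0.09 [0.53612749 0.20916741 0.14224229]
0.044 [0.53146338 0.23168954 0.10240512]
(array([ 0.4275, -0.0281, -0.1364]), array([ 0.0581,  0.5214, -0.2167]))
```

Call:
send_rows(targets=[{"translation":[0,0,-0.01],"rot":[0,0,0],"jaw":0.05},{"translation":[0,0,-0.05],"rot":[0,0,0],"jaw":0.05},{"translation":[0,0,-0.1],"rot":[0,0,0],"jaw":0.05},{"translation":[0,0,-0.16],"rot":[0,0,0],"jaw":0.05},{"translation":[0.04,0,-0.16],"rot":[0,0,0],"jaw":0.05},{"translation":[0.08,0,-0.16],"rot":[0,0,0],"jaw":0.05},{"translation":[0.13,0,-0.16],"rot":[0,0.1,0],"jaw":0.05},{"translation":[0.18,0,-0.16],"rot":[0,0.2,0],"jaw":0.05},{"translation":[0.23,0,-0.16],"rot":[0.02,0.3,-0.08],"jaw":0.05},{"translation":[0.28,-0.01,-0.16],"rot":[0.04,0.4,-0.15],"jaw":0.05},{"translation":[0.33,-0.02,-0.16],"rot":[0.058,0.48,-0.2],"jaw":0.05},{"translation":[0.38,-0.028,-0.16],"rot":[0.058,0.5214,-0.2167],"jaw":0.05},{"translation":[0.41,-0.028,-0.15],"rot":[0.058,0.5214,-0.2167],"jaw":0.05},{"translation":[0.4275,-0.028,-0.1364],"rot":[0.058,0.5214,-0.2167],"jaw":0.05},{"translation":[0.4275,-0.028,-0.1364],"rot":[0.058,0.5214,-0.2167],"jaw":0.05},{"translation":[0.4275,-0.028,-0.1364],"rot":[0.058,0.5214,-0.2167],"jaw":0.05},{"translation":[0.4275,-0.028,-0.1364],"rot":[0.058,0.5214,-0.2167],"jaw":0.05}])

```text
clock: 7.02
tcp_pos: [0.5411, 0.1873, 0.1793]
eef_rot: [0.61, 0.749, 0.164, -0.2]
ft_force: [0.4, -0.4, -1.5]
gripper_width: 0.0559
finger_force: 25.0
```

Run:
```python
from h import *
s=bot.sense(); print(s['clock'],s['tcp_pos'].round(4),s['ft_force'].round(1))
Rt=R.from_quat(s['eef_rot']).as_matrix()
# block frame as assumed from tool
Rb=Rt@np.diag([1,-1,-1.]); tb=s['tcp_pos']-Rb@np.array([-.0114,0,.043])
Rc,tc=cpose([.525,.2629,1.775]); print('blk in cradle',(Rc.T@(tb-tc)).round(4),R.from_matrix(Rc.T@Rb).as_rotvec().round(4))
tiles=[]
c=lambda xs,ys,z:[(x,y,z) for x,y in((xs[0],ys[0]),(xs[1],ys[0]),(xs[1],ys[1]),(xs[0],ys[1]))]
for n,(x0,y0,w,h) in (('scene',(270,170,200,150)),('top',(60,140,160,120))):
    im,d=bot.capture(n); np.savez('e_'+n,im=im,d=d)
    k=4 if n=='scene' else 5
    o=cv2.resize(np.ascontiguousarray(im[y0:y0+h,x0:x0+w,::-1]),None,fx=k,fy=k,interpolation=cv2.INTER_CUBIC)
    for Rm,t,pts,col in ((Rc,tc,c((-75,90),(-75,75),22),(0,255,0)),(Rc,tc,c((-57,57),(-30,30),22),(0,255,255)),(Rb,tb,c((27,55),(-28,28),36),(255,0,255)),(Rb,tb,c((-55,55),(-28,28),0),(255,0,0))):
        q=(proj(n,np.array(pts)/1000@Rm.T+t)-[x0,y0]+.5)*k
        cv2.polylines(o,[q.round().astype(int)],True,col,1)
    cv2.imwrite(f'pics/{n}1.png',o)
    P,u,v=cloud(n,d); Q=(P-tb)@Rb*1000
    st=Q[(abs(Q[:,2]-36)<4)&(Q[:,0]>20)&(Q[:,0]<70)&(abs(Q[:,1])<40)]
    if len(st)>20: print(n,'step',len(st),np.median(st,0).round(1),cv2.minAreaRect(st[:,:2].astype(np.float32)))
    for t in['block_step','pocket_mouth','stop_pin','lever_knob','lever_hinge']:
        for m in bot.mark_of(n,t)[:1]: print(n,t,round(m['confidence'],2),np.round(m['xy'],1))
```

```text
7.025 [0.5411 0.1873 0.1793] [ 0.4 -0.4 -1.5]
blk in cradle [-0.0009 -0.0005  0.0903] [-0.0011  0.0002 -0.0005]
scene step 407 [40.6 -3.8 37. ] ((38.50425720214844, -0.7108078002929688), (57.55137634277344, 32.583351135253906), 87.32743835449219)
scene block_step 0.78 [242.3 121.8]
scene pocket_mouth 0.71 [355.8 260.2]
scene stop_pin 0.77 [349.5 269. ]
scene lever_knob 0.83 [418.7 244.3]
scene lever_hinge 0.72 [385.4 240.7]
top step 355 [41.4  0.6 35.1] ((39.53115463256836, -0.06085014343261719), (55.58143615722656, 32.90717697143555), 89.79296875)
top block_step 0.95 [127.9 194.8]
top pocket_mouth 0.64 [244.9 206.8]
top stop_pin 0.77 [123.4 180.8]
top lever_knob 0.91 [ 83.4 212.8]
top lever_hinge 0.7 [121.1 221.7]
```

View pics/scene1.png

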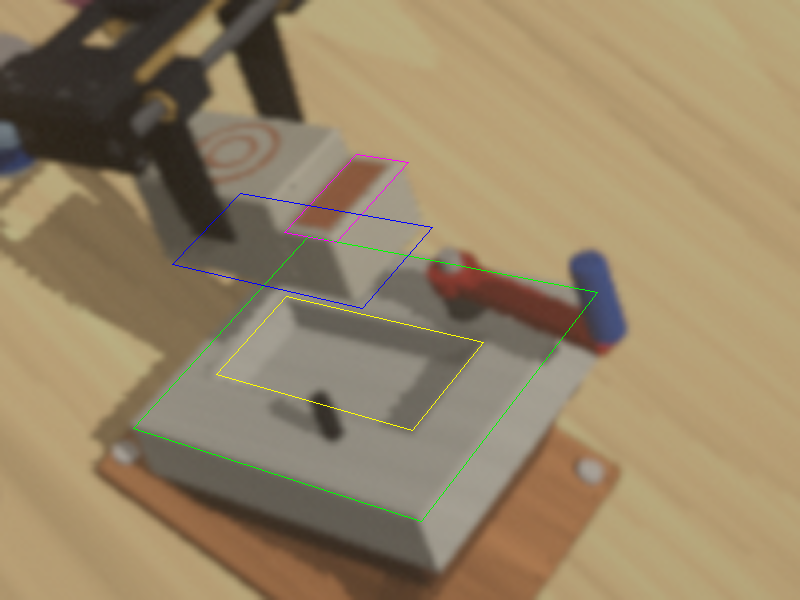

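View pics/top1.png

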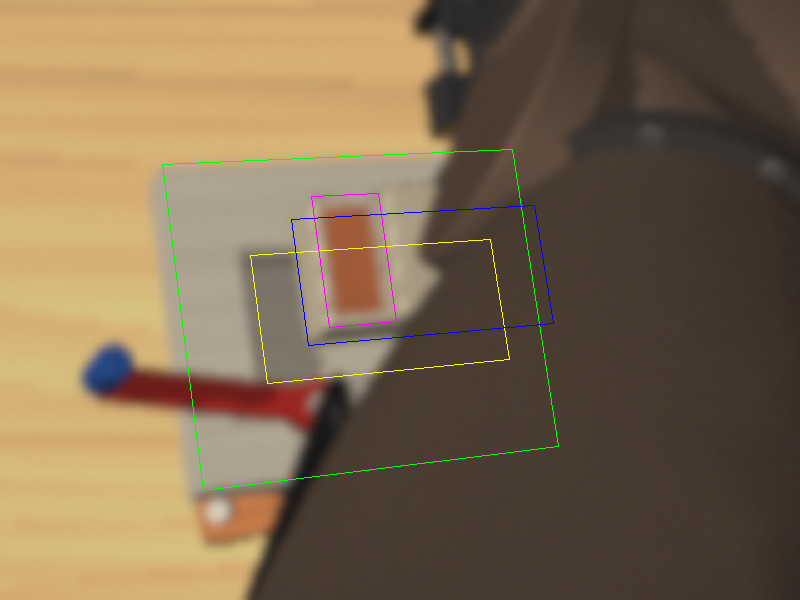

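The overlays match: the plate outline, pocket and terracotta step patch all agree with the fitted poses to within about 1 mm in both views. The patch is at about (345,195) in the scene crop and (352,260) in the top crop. I'll lower the block now.

Call:
send_rows(targets=[{"translation":[0.0005,-0.0008,0.02],"rot":[0,0,0],"jaw":0.05},{"translation":[0.0005,-0.0008,0.04],"rot":[0,0,0],"jaw":0.05},{"translation":[0.0005,-0.0008,0.055],"rot":[0,0,0],"jaw":0.05},{"translation":[0.0005,-0.0008,0.062],"rot":[0,0,0],"jaw":0.05},{"translation":[0.0005,-0.0008,0.065],"rot":[0,0,0],"jaw":0.05},{"translation":[0.0005,-0.0008,0.068],"rot":[0,0,0],"jaw":0.05},{"translation":[0.0005,-0.0008,0.071],"rot":[0,0,0],"jaw":0.05},{"translation":[0.0005,-0.0008,0.074],"rot":[0,0,0],"jaw":0.05},{"translation":[0.0005,-0.0008,0.074],"rot":[0,0,0],"jaw":0.05}])

```text
clock: 8.75
tcp_pos: [0.5323, 0.2247, 0.1151]
eef_rot: [0.61, 0.749, 0.163, -0.201]
ft_force: [0.7, -0.2, -3.1]
gripper_width: 0.0557
finger_force: 25.0
```

Call:
send_rows(targets=[{"translation":[0,0,0.002],"rot":[0,0,0],"jaw":0.05},{"translation":[0,0,0.004],"rot":[0,0,0],"jaw":0.05},{"translation":[0,0,0.006],"rot":[0,0,0],"jaw":0.05},{"translation":[0,0,0.008],"rot":[0,0,0],"jaw":0.05},{"translation":[0,0,0.01],"rot":[0,0,0],"jaw":0.05},{"translation":[0,0,0.01],"rot":[0,0,0],"jaw":0.05}])

```text
clock: 9.5
tcp_pos: [0.5312, 0.2296, 0.1064]
eef_rot: [0.61, 0.749, 0.163, -0.201]
ft_force: [0.3, -0.4, -1.9]
gripper_width: 0.0563
finger_force: 25.0
```

Call:
send_rows(targets=[{"translation":[0,0,0.001],"rot":[0,0,0],"jaw":0.05},{"translation":[0,0,0.002],"rot":[0,0,0],"jaw":0.05},{"translation":[0,0,0.003],"rot":[0,0,0],"jaw":0.05},{"translation":[0,0,0.004],"rot":[0,0,0],"jaw":0.05},{"translation":[0,0,0.004],"rot":[0,0,0],"jaw":0.05}])

```text
clock: 10.12
tcp_pos: [0.5309, 0.2315, 0.103]
eef_rot: [0.61, 0.749, 0.163, -0.201]
ft_force: [-0.3, 0.6, -2.5]
gripper_width: 0.0557
finger_force: 25.0
```

Call:
send_rows(targets=[{"translation":[0,0,0.0007],"rot":[0,0,0],"jaw":0.05},{"translation":[0,0,0.0014],"rot":[0,0,0],"jaw":0.05},{"translation":[0,0,0.0014],"rot":[0,0,0],"jaw":0.05}])

```text
clock: 10.5
tcp_pos: [0.5307, 0.2322, 0.1018]
eef_rot: [0.61, 0.749, 0.163, -0.201]
ft_force: [0.0, 0.4, -3.3]
gripper_width: 0.0557
finger_force: 25.0
```

```bash
python3 -c "
from h import *
s=bot.sense(); Rc,tc=cpose([.525,.2629,1.775]); Rb=R.from_quat(s['eef_rot']).as_matrix()@np.diag([1,-1,-1.])
print((Rc.T@(s['tcp_pos']-Rb@np.array([-.0114,0,.043])-tc)).round(4),(Rc.T@s['ft_force']).round(1))"
```

```text
[0.0003 0.0006 0.0002] [-1.3 -0.1 -3. ]
```

Call:
send_rows(targets=[{"translation":[0,0,0.0005],"rot":[0,0,0],"jaw":0.05},{"translation":[0,0,0.001],"rot":[0,0,0],"jaw":0.05},{"translation":[0,0,0.001],"rot":[0,0,0],"jaw":0.05}])

```text
clock: 10.88
tcp_pos: [0.5308, 0.2324, 0.1016]
eef_rot: [0.61, 0.749, 0.164, -0.201]
ft_force: [-1.7, -5.9, 4.6]
gripper_width: 0.0559
finger_force: 25.0
```

```bash
cat > chk.py <<'E'
from h import *
Rc,tc=cpose([.525,.2629,1.775])
for n in('scene','top'):
    im,d=bot.capture(n); P,u,v=cloud(n,d); Q=(P-tc)@Rc*1000
    def zf(m):
        q=Q[m]; return len(q), (np.linalg.lstsq(np.c_[q[:,:2]-q[:,:2].mean(0),np.ones(len(q))],q[:,2],rcond=None)[0].round(3) if len(q)>10 else '')
    st=(Q[:,0]>32)&(Q[:,0]<52)&(abs(Q[:,1])<24)&(abs(Q[:,2]-36)<10)
    hi=(Q[:,0]>-50)&(Q[:,0]<22)&(abs(Q[:,1])<24)&(abs(Q[:,2]-50)<10)
    pl=(abs(Q[:,2]-22)<6)&((Q[:,0]>66)&(Q[:,0]<85)|(Q[:,1]<-40)&(Q[:,0]<15)&(Q[:,0]>-70))&(abs(Q[:,1])<70)
    print(n,'step',zf(st),'hi',zf(hi),'plate',zf(pl))
E
python3 chk.py
```

```text
scene step (212, array([-8.4000e-02,  7.0000e-03,  3.7276e+01])) hi (442, array([-8.0000e-03, -3.0000e-03,  5.1272e+01])) plate (977, array([ 3.0000e-03, -0.0000e+00,  2.3157e+01]))
top step (115, array([ 7.0000e-03, -2.0000e-02,  3.5606e+01])) hi (0, '') plate (433, array([3.000e-03, 0.000e+00, 2.092e+01]))
```

The step reads 14 mm above the plate and the high part 28 mm, both as expected, so the block is home. I'll release it and back off.

Call:
send_rows(targets=[{"translation":[0,0,-0.0008],"rot":[0,0,0],"jaw":0.055},{"translation":[0,0,-0.0008],"rot":[0,0,0],"jaw":0.064},{"translation":[0,0,-0.0008],"rot":[0,0,0],"jaw":0.07},{"translation":[0,0,-0.0008],"rot":[0,0,0],"jaw":0.07},{"translation":[0,0,-0.0008],"rot":[0,0,0],"jaw":0.07},{"translation":[0,0,-0.01],"rot":[0,0,0],"jaw":0.07},{"translation":[0,0,-0.04],"rot":[0,0,0],"jaw":0.07},{"translation":[0,0,-0.09],"rot":[0,0,0],"jaw":0.055},{"translation":[0,0,-0.09],"rot":[0,0,0],"jaw":0.055}])

```text
clock: 12.1
tcp_pos: [0.5413, 0.1873, 0.182]
eef_rot: [0.61, 0.749, 0.165, -0.198]
ft_force: [1.0, 0.0, -0.1]
gripper_width: 0.0566
finger_force: 0.0
```

```bash
cat > knob.py <<'E'
from h import *
Rc,tc=cpose([.525,.2629,1.775])
for n in('scene','top'):
    im,d=bot.capture(n); P,u,v=cloud(n,d); Q=(P-tc)@Rc*1000; c=im[v,u].astype(int)
    b=(c[:,2]>c[:,0]+30)&(c[:,2]>c[:,1]+15)&(Q[:,2]>45)&(Q[:,2]<95)&(abs(Q[:,0]-87)<80)&(abs(Q[:,1])<80)
    q=Q[b]; print(n,b.sum(),np.percentile(q,[5,50,95],axis=0).round(1).tolist() if len(q) else '')
    K,D,Rm,t=cal(n); cam=((-Rm.T@t)-tc)@Rc*1000
    for m in bot.mark_of(n,'lever_knob')[:2]:
        w=(onz(n,m['xy'],.1)[0]-tc)@Rc*1000; k=(68-cam[2])/(w[2]-cam[2]); a=cam+k*(w-cam); a=a[:2]
        print(round(m['confidence'],2),np.round(m['xy'],1),'knob',a.round(1),'r',np.hypot(*(a-[41,46])).round(1),'ang',(np.arctan2(a[1]-46,a[0]-41)+np.pi/2).round(3))
E
python3 chk.py; python3 knob.py
```

```text
scene step (247, array([-2.4300e-01, -2.0000e-02,  3.6397e+01])) hi (595, array([-3.0000e-03,  3.0000e-03,  5.1197e+01])) plate (964, array([ 3.0000e-03, -1.0000e-03,  2.3144e+01]))
top step (187, array([-1.600e-02, -3.000e-03,  3.571e+01])) hi (270, array([-1.4000e-02,  4.0000e-03,  4.8946e+01])) plate (685, array([2.00e-03, 4.00e-03, 2.11e+01]))
scene 118 [[128.6, 18.1, 55.1], [134.8, 21.7, 75.6], [137.1, 26.4, 89.4]]
0.73 [420.5 243.3] knob [130.   28.7] r 90.7 ang 1.379
top 51 [[127.5, 23.2, 62.0], [133.7, 29.1, 86.6], [138.4, 33.3, 89.3]]
0.76 [ 84.9 213.9] knob [123.8  27.7] r 84.8 ang 1.354
```

```bash
cat >> h.py <<'E'
CP=[.525,.2629,1.775]
def lev(a,z=72,r=92):
    Rc,tc=cpose(CP); u=np.array([np.sin(a),-np.cos(a),0]); zz=np.array([0,0,-1.])
    return Rc@np.c_[u,np.cross(zz,u),zz], Rc@(np.array([41+r*u[0],46+r*u[1],z])/1000)+tc
E
python3 -c "
from h import *
print(bot.sense()['joint_positions'].round(2))
for z in (130,72): print(z,lev(1.39,z)[1],rowto(*lev(1.39,z)))
"
```

```text
[-0.    0.52  1.79  0.6   1.04 -0.57]
130 [0.48624202 0.30479355 0.24833354] (array([ 0.1427, -0.0285,  0.0013]), array([-0.0017, -0.0002,  0.1805]))
72 [0.48036119 0.33319101 0.19810407] (array([ 0.1427, -0.0284,  0.0593]), array([-0.0017, -0.0002,  0.1805]))
```

Call:
send_rows(targets=[{"translation":[0.045,-0.01,0],"rot":[0,0,0.06],"jaw":0.045},{"translation":[0.095,-0.02,0],"rot":[0,0,0.12],"jaw":0.045},{"translation":[0.1427,-0.0285,0],"rot":[0,0,0.18],"jaw":0.045},{"translation":[0.1427,-0.0285,0.0],"rot":[0,0,0.18],"jaw":0.045},{"translation":[0.1427,-0.0285,0.02],"rot":[0,0,0.18],"jaw":0.045},{"translation":[0.1427,-0.0285,0.02],"rot":[0,0,0.18],"jaw":0.045},{"translation":[0.1427,-0.0285,0.02],"rot":[0,0,0.18],"jaw":0.045}])

```text
clock: 13.28
tcp_pos: [0.4851, 0.3131, 0.2326]
eef_rot: [0.675, 0.691, 0.144, -0.215]
ft_force: [0.2, 0.7, 0.0]
gripper_width: 0.0451
finger_force: 0.0
```

Run:
```python
from h import *
print(rowto(*lev(1.39,72)))
im,d=bot.capture('scene'); o=cv2.resize(np.ascontiguousarray(im[150:300,300:500,::-1]),None,fx=4,fy=4,interpolation=cv2.INTER_CUBIC)
cv2.imwrite('pics/k1.png',o)
```

```text
(array([ 0.0005, -0.0006,  0.0402]), array([-0.0006,  0.0001,  0.0003]))
```

View pics/k1.png

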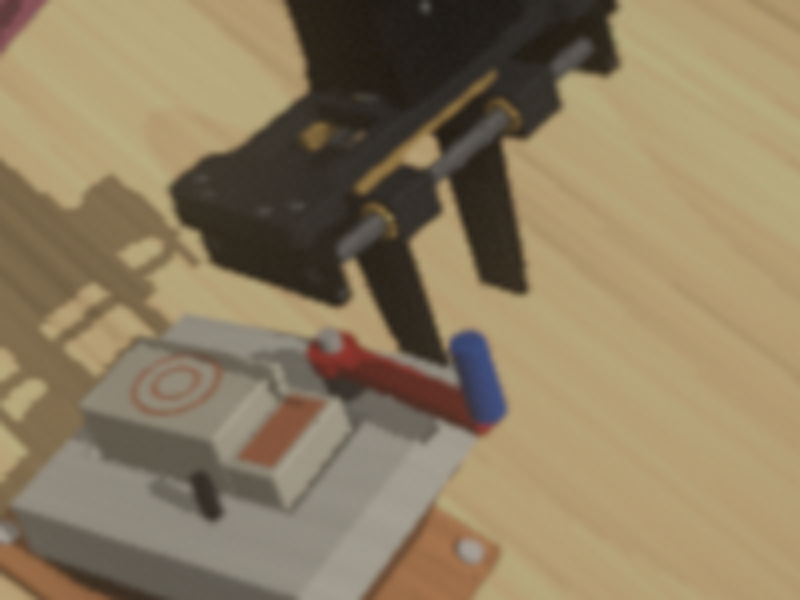

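The block is seated, with its step (280,430) up-slope. The knob's top at (470,340) lies between the fingertips at (428,360) and (505,290), so I can go down over it.

Call:
send_rows(targets=[{"translation":[0.0005,-0.0006,0.008],"rot":[0,0,0],"jaw":0.045},{"translation":[0.0005,-0.0006,0.018],"rot":[0,0,0],"jaw":0.045},{"translation":[0.0005,-0.0006,0.029],"rot":[0,0,0],"jaw":0.045},{"translation":[0.0005,-0.0006,0.04],"rot":[0,0,0],"jaw":0.045},{"translation":[0.0005,-0.0006,0.04],"rot":[0,0,0],"jaw":0.03},{"translation":[0.0005,-0.0006,0.04],"rot":[0,0,0],"jaw":0.02},{"translation":[0.0005,-0.0006,0.04],"rot":[0,0,0],"jaw":0.01},{"translation":[0.0005,-0.0006,0.04],"rot":[0,0,0],"jaw":0.01},{"translation":[0.0005,-0.0006,0.04],"rot":[0,0,0],"jaw":0.01},{"translation":[0.0005,-0.0006,0.04],"rot":[0,0,0],"jaw":0.01}], force=8)

```text
clock: 14.58
tcp_pos: [0.4805, 0.3337, 0.199]
eef_rot: [0.675, 0.691, 0.145, -0.214]
ft_force: [3.8, 0.7, 3.0]
gripper_width: 0.0162
finger_force: 8.0
```

Run:
```python
from h import *
print(bot.sense()['joint_positions'].round(2))
for a in np.arange(1.32,-.001,-.07): 
    t,r=rowto(*lev(a)); print(round(a,2),t.round(3),r.round(2))
```

```text
[ 0.27  0.46  1.82  0.67  0.93 -0.18]
1.32 [-0.001  0.006  0.001] [ 0.   -0.    0.07]
1.25 [-0.002  0.013  0.001] [ 0.   -0.    0.14]
1.18 [-0.003  0.019  0.001] [ 0.   -0.    0.21]
1.11 [-0.004  0.025  0.001] [ 0.   -0.    0.28]
1.04 [-0.006  0.032  0.001] [ 0.   -0.    0.35]
0.97 [-0.009  0.037  0.001] [ 0.   -0.    0.42]
0.9 [-0.012  0.043  0.001] [ 0.   -0.    0.49]
0.83 [-0.015  0.049  0.001] [ 0.   -0.    0.56]
0.76 [-0.019  0.054  0.001] [ 0.   -0.    0.63]
0.69 [-0.023  0.059  0.001] [ 0.  -0.   0.7]
0.62 [-0.027  0.064  0.001] [ 0.   -0.    0.77]
0.55 [-0.032  0.068  0.001] [ 0.   -0.    0.84]
0.48 [-0.036  0.072  0.001] [ 0.   -0.    0.91]
0.41 [-0.042  0.076  0.001] [ 0.   -0.    0.98]
0.34 [-0.047  0.08   0.001] [ 0.   -0.    1.05]
0.27 [-0.053  0.083  0.001] [ 0.   -0.    1.12]
0.2 [-0.059  0.085  0.001] [ 0.   -0.    1.19]
0.13 [-0.065  0.087  0.001] [ 0.   -0.    1.26]
0.06 [-0.071  0.089  0.001] [ 0.   -0.    1.33]
```

Call:
send_rows(targets=[{"translation":[-0.001,0.006,0],"rot":[0,0,0.07],"jaw":0.01},{"translation":[-0.002,0.013,0],"rot":[0,0,0.14],"jaw":0.01},{"translation":[-0.003,0.019,0],"rot":[0,0,0.21],"jaw":0.01},{"translation":[-0.004,0.025,0],"rot":[0,0,0.28],"jaw":0.01},{"translation":[-0.006,0.032,0],"rot":[0,0,0.35],"jaw":0.01},{"translation":[-0.009,0.037,0],"rot":[0,0,0.42],"jaw":0.01},{"translation":[-0.012,0.043,0],"rot":[0,0,0.49],"jaw":0.01},{"translation":[-0.015,0.049,0],"rot":[0,0,0.56],"jaw":0.01},{"translation":[-0.019,0.054,0],"rot":[0,0,0.63],"jaw":0.01},{"translation":[-0.019,0.054,0],"rot":[0,0,0.63],"jaw":0.01}])

```text
clock: 15.82
tcp_pos: [0.5347, 0.3198, 0.1849]
eef_rot: [0.856, 0.448, 0.072, -0.249]
ft_force: [5.6, 2.8, 1.9]
gripper_width: 0.0161
finger_force: 8.0
```

Run:
```python
from h import *
s=bot.sense(); print(s['joint_positions'].round(2),(cpose(CP)[0].T@s['ft_force']).round(1))
for a in np.arange(.69,-.07,-.07): 
    t,r=rowto(*lev(a)); print(round(a,2),t.round(4),r.round(2))
```

```text
[0.22 0.54 1.73 0.65 0.98 0.43] [ 2.4 -6.1  0.9]
0.69 [-0.0002  0.0059  0.0006] [ 0.   -0.    0.07]
0.62 [-0.0009  0.0123  0.0006] [ 0.   -0.    0.14]
0.55 [-0.002   0.0186  0.0006] [ 0.   -0.    0.21]
0.48 [-0.0036  0.0249  0.0006] [ 0.   -0.    0.28]
0.41 [-0.0055  0.031   0.0006] [ 0.   -0.    0.35]
0.34 [-0.008   0.037   0.0006] [ 0.   -0.    0.42]
0.27 [-0.0108  0.0428  0.0006] [ 0.   -0.    0.49]
0.2 [-0.014   0.0483  0.0006] [ 0.   -0.    0.56]
0.13 [-0.0176  0.0537  0.0006] [ 0.   -0.    0.63]
0.06 [-0.0216  0.0587  0.0006] [ 0.  -0.   0.7]
-0.01 [-0.0259  0.0635  0.0006] [ 0.   -0.    0.77]
```

Call:
send_rows(targets=[{"translation":[0,0.006,0],"rot":[0,0,0.07],"jaw":0.01},{"translation":[-0.001,0.0123,0],"rot":[0,0,0.14],"jaw":0.01},{"translation":[-0.002,0.0186,0],"rot":[0,0,0.21],"jaw":0.01},{"translation":[-0.0035,0.025,0],"rot":[0,0,0.28],"jaw":0.01},{"translation":[-0.0055,0.031,0],"rot":[0,0,0.35],"jaw":0.01},{"translation":[-0.008,0.037,0],"rot":[0,0,0.42],"jaw":0.01},{"translation":[-0.011,0.043,0],"rot":[0,0,0.49],"jaw":0.01},{"translation":[-0.014,0.0483,0],"rot":[0,0,0.56],"jaw":0.01},{"translation":[-0.0176,0.0537,0],"rot":[0,0,0.63],"jaw":0.01},{"translation":[-0.0216,0.0587,0],"rot":[0,0,0.7],"jaw":0.01},{"translation":[-0.0216,0.0587,0],"rot":[0,0,0.7],"jaw":0.01}])

```text
clock: 17.2
tcp_pos: [0.5688, 0.2755, 0.1558]
eef_rot: [0.958, 0.128, -0.018, -0.258]
ft_force: [4.2, -1.5, 1.6]
gripper_width: 0.016
finger_force: 8.0
```

```bash
cat > st.py <<'E'
from h import *
s=bot.sense(); Rc,tc=cpose(CP); q=Rc.T@(s['tcp_pos']-tc)*1000
print('F cradle',(Rc.T@s['ft_force']).round(1),'tcp',q.round(1),'ang',np.arctan2(q[0]-41,46-q[1]).round(3),rowto(*lev(0)))
E
python3 st.py
```

```text
F cradle [-1.2 -3.8  2.5] tcp [ 45.9 -45.5  72.6] ang 0.054 (array([0.0002, 0.0049, 0.0006]), array([ 0.0005, -0.0013,  0.0609]))
```

Call:
send_rows(targets=[{"translation":[0,0.0015,0],"rot":[0,0,0.02],"jaw":0.01},{"translation":[0,0.003,0],"rot":[0,0,0.04],"jaw":0.01},{"translation":[0,0.0045,0],"rot":[0,0,0.06],"jaw":0.01},{"translation":[0,0.0055,0],"rot":[0,0,0.06],"jaw":0.01},{"translation":[0,0.0055,0],"rot":[0,0,0.06],"jaw":0.01}])

```text
clock: 17.82
tcp_pos: [0.5697, 0.2716, 0.1534]
eef_rot: [0.961, 0.099, -0.026, -0.258]
ft_force: [4.4, 0.2, 6.0]
gripper_width: 0.0157
finger_force: 8.0
```

```bash
python3 st.py
```

```text
F cradle [ 2.4 -4.4  5.6] tcp [ 41.2 -45.5  72.5] ang 0.003 (array([0.0005, 0.0002, 0.0005]), array([-0.0006, -0.0006,  0.0008]))
```

Call:
send_rows(targets=[{"translation":[0,0.0,0],"rot":[0,0,0],"jaw":0.01},{"translation":[0,0.001,0],"rot":[0,0,0],"jaw":0.01},{"translation":[0,0.002,0],"rot":[0,0,0],"jaw":0.01},{"translation":[0,0.002,0],"rot":[0,0,0],"jaw":0.01}], force=30)

```text
clock: 18.32
tcp_pos: [0.5697, 0.2715, 0.1533]
eef_rot: [0.96, 0.099, -0.026, -0.259]
ft_force: [4.3, 10.5, 10.9]
gripper_width: 0.0154
finger_force: 30.0
```

```bash
python3 st.py
```

```text
F cradle [13.6 -6.3  4.8] tcp [ 41.1 -45.5  72.5] ang 0.001 (array([0.0005, 0.0001, 0.0005]), array([-0.0032, -0.0006,  0.0013]))
```

Pushing 2 mm more gave 14 N and no motion, so the lever is against its stop. I'll release and withdraw.

Call:
send_rows(targets=[{"translation":[0,0.0005,0],"rot":[0,0,0],"jaw":0.01},{"translation":[0,0,0],"rot":[0,0,0],"jaw":0.022},{"translation":[0,-0.001,0],"rot":[0,0,0],"jaw":0.03},{"translation":[0,-0.001,0],"rot":[0,0,0],"jaw":0.04},{"translation":[0,-0.001,0],"rot":[0,0,0],"jaw":0.04},{"translation":[0,-0.001,-0.015],"rot":[0,0,0],"jaw":0.04},{"translation":[0,-0.001,-0.045],"rot":[0,0,0],"jaw":0.04},{"translation":[0,-0.001,-0.09],"rot":[0,0,0],"jaw":0.04},{"translation":[0,-0.001,-0.14],"rot":[0,0,0],"jaw":0.04},{"translation":[0,-0.001,-0.14],"rot":[0,0,0],"jaw":0.04}])

```text
clock: 19.58
tcp_pos: [0.5853, 0.2002, 0.2777]
eef_rot: [0.961, 0.099, -0.023, -0.257]
ft_force: [0.4, -0.6, -0.8]
gripper_width: 0.0398
finger_force: 0.0
```

```bash
python3 chk.py
python3 - <<'E'
from h import *
Rc,tc=cpose(CP)
for n in('scene','top'):
    im,d=bot.capture(n); P,u,v=cloud(n,d); Q=(P-tc)@Rc*1000; c=im[v,u].astype(int)
    r=(c[:,0]>c[:,1]+50)&(c[:,0]>c[:,2]+50)&(abs(Q[:,2]-48)<5)&(abs(Q[:,0]-41)<40)&(abs(Q[:,1])<60)
    q=Q[r]; print(n,r.sum(),np.polyfit(q[:,1],q[:,0],1).round(3) if r.sum()>10 else '')
    if n=='scene': cv2.imwrite('pics/f1.png',cv2.resize(np.ascontiguousarray(im[170:320,290:490,::-1]),None,fx=4,fy=4,interpolation=cv2.INTER_CUBIC))
E
```

```text
scene step (170, array([-1.2750e+00,  5.0000e-03,  3.6749e+01])) hi (524, array([-5.0000e-03, -4.0000e-03,  5.1217e+01])) plate (1057, array([2.0000e-03, 1.0000e-03, 2.3197e+01]))
top step (10, '') hi (0, '') plate (321, array([ 1.0000e-03, -2.0000e-03,  2.1074e+01]))
scene 341 [7.0000e-03 4.3474e+01]
top 33 [ 0.217 53.087]
```

View pics/f1.png

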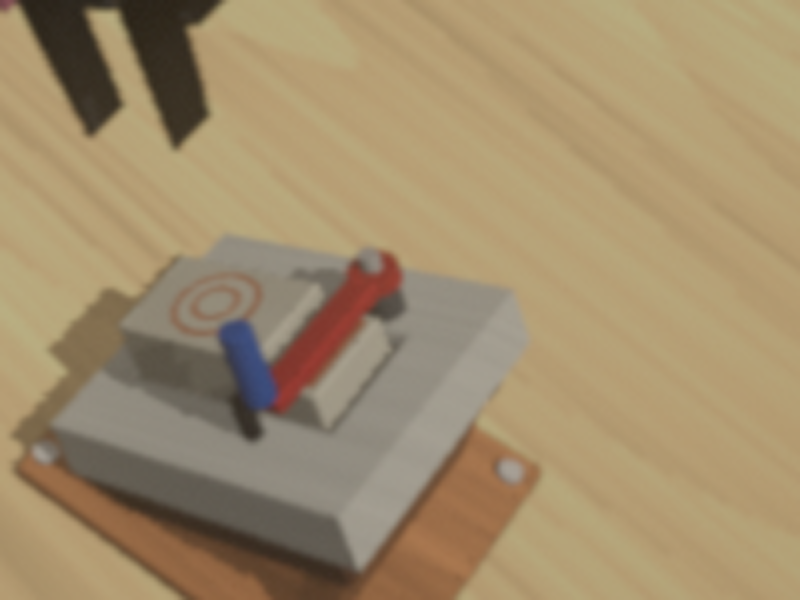

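The lever (red bar from (375,270) to (275,400)) lies across the step parallel to the pocket end, measured slope 0.007 rad. The knob sits right at the stop pin (248,415), and the gripper is clear at the upper left.

```bash
python3 -c "
from station import bot
print(bot.sign_off())"
```

```text
the job is handed in; nothing more can be done
None
```

The block is seated on the pocket floor with its step up the slope, the lever is shut against its stop pin, and I handed the job in at about 20 s of the 69 s limit; the jar, saucers, brush and look-alikes were never approached.

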